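Assemble the sieve tower on the shaker

TASK

Build the sieve tower on the shaker, from the bottom up and one piece at a time: first the receiver pan in the shaker's socket, then the fine, the medium and the coarse sieve, and the lid on top, each settled fully home in the mouth of the piece below. Leave the two small bottles among the pieces standing where they are.

Things in the scene. Friction and masses are not known exactly. Their poses are not given: they have to be found in the camera images.
- shaker: Sieve shaker, fixed: round white housing 120 mm across, grey control panel on its front (own -x side, reaching 73 mm from the axis), aluminium platform 102 mm across, top 47 mm above the worktop; on it a steel socket ring, 58 mm inside, 66 mm outside, rim 57 mm above the worktop. Origin: on its axis at worktop level, z up.
- socket (a point): Where the receiver pan's origin lies when the pan is seated in the socket ring (its shoulder on the ring's rim): on the shaker's axis, 50 mm above the worktop.
- pan: Receiver pan: steel drum, 62 mm across, upright, loose, 80 g. Origin: centre of underside, z up. Tapered skirt below z=7 mm (49 to 53.6 mm across), shoulder at z=7, then plain drum to z=32, open mouth 58 mm inside. Smooth closed bright bottom, no holes, 9 mm up. A piece nested in it has its origin 25 mm above this one. Grip across the drum, tips above the shoulder.
- sieve_fine: Fine sieve, lowest drum: steel drum, 62 mm across, upright, loose, 80 g. Origin: centre of underside, z up. Tapered skirt below z=7 mm (49 to 53.6 mm across), shoulder at z=7, then plain drum to z=27, open mouth 58 mm inside. Dense cloth, 2 mm pitch, at z=9. A piece nested in it has its origin 20 mm above this one. Grip across the drum, tips above the shoulder.
- sieve_medium: Medium sieve: steel drum, 62 mm across, upright, loose, 90 g. Origin: centre of underside, z up. Tapered skirt below z=7 mm (49 to 53.6 mm across), shoulder at z=7, then plain drum to z=37, open mouth 58 mm inside. Dark wire mesh, 4.5 mm pitch, at z=9. A piece nested in it has its origin 30 mm above this one. Grip across the drum, tips above the shoulder.
- sieve_coarse: Coarse sieve, tallest: steel drum, 62 mm across, upright, loose, 110 g. Origin: centre of underside, z up. Tapered skirt below z=7 mm (49 to 53.6 mm across), shoulder at z=7, then plain drum to z=47, open mouth 58 mm inside. Dark wire mesh, 9.5 mm pitch, at z=9. A piece nested in it has its origin 40 mm above this one. Grip across the drum, tips above the shoulder.
- lid: Lid: steel disc 62 mm across, loose, 80 g, the same 7 mm tapered skirt below (49 to 53.6 mm across), top face at z=11 mm, in its middle a round black knob: 17 mm neck to z=14, 24 mm across from z=16 to 31, top at 33. Origin: centre of underside, z up. Take it by the knob.
- serum_bottle: Bystander: small clear bottle with white ribbed cap, 40 mm in diameter, 90 mm tall, loose. Origin: centre of its underside.
- pipette_stand: Bystander, fixed, left of the work: rod stand with a pipette hung 0.15 to 0.30 m up, about 30 mm to the left (+y) of this origin (on the worktop). Coming from the far left, pass above it (fingertips over 0.32 m). Also keep wrist and gripper clear of the dark wall cabinet over the back of the worktop: front at x = 0.67 m, underside at z = 0.46 m.
- dropper_bottle: Bystander: white dropper bottle with pointed nozzle, 44 mm in diameter, 108 mm tall, loose. Origin: centre of its underside.
Mind the look-alikes: they are no part of the job. What is shaped like the lid but blue is not meant.

How it is judged:
On the way, in this order (a step that is already met when the one before it is completed fails the run):
1. The receiver pan is let go, seated in the shaker's socket (z of pan in the frame of socket between -0.003 and 0.003 m and horizontal distance between pan and socket below 0.005 m and angle between pan's own z axis and vertical below 0.08 rad and contact force between the fingers and pan below 0.2 N), for 0.2 s.
2. The fine sieve is let go, nested in the pan (z of pan in the frame of socket between -0.003 and 0.003 m and horizontal distance between pan and socket below 0.005 m and angle between each of pan, sieve_fine's own z axis and vertical below 0.08 rad and z of sieve_fine in the frame of pan between 0.022 and 0.028 m and horizontal distance between sieve_fine and pan below 0.005 m and contact force between the fingers and sieve_fine below 0.2 N), for 0.2 s.
3. The medium sieve is let go, nested in the fine sieve (z of pan in the frame of socket between -0.003 and 0.003 m and horizontal distance between pan and socket below 0.005 m and angle between each of pan, sieve_fine, sieve_medium's own z axis and vertical below 0.08 rad and z of sieve_fine in the frame of pan between 0.022 and 0.028 m and horizontal distance between sieve_fine and pan below 0.005 m and z of sieve_medium in the frame of sieve_fine between 0.017 and 0.023 m and horizontal distance between sieve_medium and sieve_fine below 0.005 m and contact force between the fingers and sieve_medium below 0.2 N), for 0.2 s.
4. The coarse sieve is let go, nested in the medium sieve (z of pan in the frame of socket between -0.003 and 0.003 m and horizontal distance between pan and socket below 0.005 m and angle between each of pan, sieve_fine, sieve_medium, sieve_coarse's own z axis and vertical below 0.08 rad and z of sieve_fine in the frame of pan between 0.022 and 0.028 m and horizontal distance between sieve_fine and pan below 0.005 m and z of sieve_medium in the frame of sieve_fine between 0.017 and 0.023 m and horizontal distance between sieve_medium and sieve_fine below 0.005 m and z of sieve_coarse in the frame of sieve_medium between 0.027 and 0.033 m and horizontal distance between sieve_coarse and sieve_medium below 0.005 m and contact force between the fingers and sieve_coarse below 0.2 N), for 0.2 s.
At the end, for the whole second after the job is handed in: The pan is seated in the shaker's socket, and on it, in this order from below, the fine, medium and coarse sieve and the lid, each nested in the piece below: height within 3 mm of fully home, centre within 5 mm, tilt below 0.08 rad, at rest (z of pan in the frame of socket between -0.003 and 0.003 m and horizontal distance between pan and socket below 0.005 m and angle between each of pan, sieve_fine, sieve_medium, sieve_coarse, lid's own z axis and vertical below 0.08 rad and z of sieve_fine in the frame of pan between 0.022 and 0.028 m and horizontal distance between sieve_fine and pan below 0.005 m and z of sieve_medium in the frame of sieve_fine between 0.017 and 0.023 m and horizontal distance between sieve_medium and sieve_fine below 0.005 m and z of sieve_coarse in the frame of sieve_medium between 0.027 and 0.033 m and horizontal distance between sieve_coarse and sieve_medium below 0.005 m and z of lid in the frame of sieve_coarse between 0.037 and 0.043 m and horizontal distance between lid and sieve_coarse below 0.005 m and linear speed of each of pan, sieve_fine, sieve_medium, sieve_coarse, lid below 0.02 m/s); the robot touches nothing.
It fails at once if The serum bottle is knocked over or pushed more than 3 cm (distance of serum_bottle from where it was at the start of the episode above 0.03 m or angle between serum_bottle's own z axis and vertical above 0.4 rad).
It fails at once if The dropper bottle is knocked over or pushed more than 3 cm (distance of dropper_bottle from where it was at the start of the episode above 0.03 m or angle between dropper_bottle's own z axis and vertical above 0.4 rad).
It also fails if it takes over 144 s, if anything falls off the work surface, if the arm or the gripper's body presses on something with over 40 N, if the wrist force passes 120 N, or if a joint passes its speed limit or range.

ROBOT

A 6-joint arm with a two-finger parallel gripper is mounted at the origin on a cart in front of the work surface, level with it; the furniture and walls round the work are solid. World frame = base frame: x ahead of the robot, y to its left, z up, the work surface at z = 0. Lengths are in m, angles in rad, forces in N, time in s.
With the tool pointing down it reaches from about 0.35 to 0.925 m from the base axis. Payload 6.4 kg.
Tool frame: the origin (TCP) lies on the mounting face of the last link; the fingertips stand 199 mm ahead of it and the grasp point (between the pads) lies 180 mm ahead of it; z points along the fingers, y is the line along which they close (so a half turn about z gives the same grasp; the last joint's range is limited). The gripper opens to 94 mm and grips with 3 to 60 N. Pads are 16 mm wide; open, the fingers measure 119 mm over their backs; the gripper's body (75 mm by 177 mm) begins 78 mm behind the grasp point.
Start: joints at [1.016, 0.245, 1.558, -0, 1.339, -0.174], TCP at [0.242, 0.603, 0.405] pointing down, gripper open.
Joint ranges: [-3.13, 3.13], [-1.02, 2.26], [0.13, 2.54], [-0.95, 4.09], [0.21, 2.88], [-2.74, 2.74]. Speed limits (rad/s): [2.57, 2.57, 3.14, 3.14, 3.14, 3.14].

INTERFACE

Orientations are given as a unit quaternion [x, y, z, w].
In Python, from workcell import ctrl gives the robot as it stands.
- The arm moves only by the shell command python3 -m jog 'ROWS' [FORCE]. ROWS is JSON, a list of rows, each a list of 3 entries, a list of its own where there are three numbers: the finger opening in cm, from 0 to 9.4, then the shift along the tool's x, y, z in cm, then the turn about the tool's z in rad. In form: [[claw, [tx, ty, tz], twist], ...]. A call has 1 to 12 rows; each row shifts and turns the commanded pose from where the row before left it, along the tool's axes as they then stand; what a row does not reach is not made up. A row lasts 1/8 s, in which the tool goes at most 62.5 mm and 10.7 degrees, less where a joint would pass 70% of its speed; a pose out of reach is approached as far as the arm can. A call is refused whole if a number of a shift passes 6.25 or a number of a turn 0.188, either way. A call with a gripper value outside its range is refused whole. The fingers move at their own pace and stop on an object; FORCE is the grip in N (left out, the last holds). Time passes only in rows, so rows that do not move let the fingers close. It gives the time, the measured TCP pose, the force, the opening and the grip force at its end, in the units of the state.
- ctrl.get_obs(): the state, without advancing time (a new reading comes with each control period).
- ctrl.capture(name): name is "side" or "top" or "wrist"; returns the picture (400x640x3 uint8, blue, green, red); there is no depth.
- ctrl.get_calibration(name): a dict with "fx", "fy", "cx", "cy" (pixels), "origin" and "attitude" of the camera in the world; the wrist camera has in their place "hand_eye" (4x4, takes a point from camera to tool coordinates, whose origin is the TCP and whose axes are the flange's). Camera axes: x right, y down, z forward; pixel columns grow to the right and rows downward; lengths in m; the calibration is good to about 2 mm. The wrist camera is an equidistant fisheye: a pixel r from the principal point sees the ray r / f radians off the axis. A picture is of the moment at which its call begins: read the wrist's pose just before it. get_calibration takes no time and is no camera call.
- ctrl.hand_in(): hands the job in; it is judged then, once.
Trained networks look in the newest picture that a camera, given by its name, has taken for a name from the list of things; names that differ only in an ending like _2 or _b are one class to them, and where a whole thing is asked for, a point or a joint stands for the part that bears it (a point fixed in the world has none). Each returns a list of dicts, best first, with "confidence" (0 to 1); they miss things now and then, are a little off and sometimes report something else, mostly with a low value. They report only what shows in the picture. A call takes as long as a camera call. They do not tell look-alikes from the thing itself.
- ctrl.recognise(camera, query): "position" ([x, y, z] in m, in the coordinates of the camera as it stood for that picture, good to about 4 mm: the middle of the surface that is visible of it).
- ctrl.spot_point(camera, query): "position" ([x, y, z] in m, in the coordinates of the camera as it stood for that picture, good to about 4 mm: a listed point, or the origin of a listed thing).
The state is a dict: "time": time; "joints": joint angles; "qd": joint speeds; "effort": joint torques, N m; "tool_pos": TCP position; "tool_rot": TCP orientation; "wrist_force": force on the tool from outside, world axes, zero at the start; "ft_torque": the same for the moment, N m; "width": opening from 0.0 (shut) to 1.0 (fully open); "finger_force": force on a finger pad.
Only numpy, scipy, OpenCV 4.12 (cv2) and the standard library are available. Lean on these libraries where they do the work, as an engineer would, in place of code of your own. Each camera call takes 0.05 s, during which the arm holds its last target. There are 200 camera calls.

## Working session

There is one attempt and no reset: what is moved stays moved. The work goes in short steps, Python scripts to look and compute and a shell command to move; the robot and the scene stay as the last step left them, time stands still between calls to the robot, and variables do not carry over. Pictures are saved under pics/ and viewed, at most 17 in all, crops included, and the job is handed in when it is done.

```bash
mkdir -p pics; ls; python3 - <<'E'
from workcell import ctrl
import cv2
print(ctrl.get_obs())
for c in ["side","top","wrist"]:
    print(c,ctrl.get_calibration(c))
    cv2.imwrite(f"pics/{c}0.png",ctrl.capture(c))
E
```

```text
pics
{'time': 0.0, 'joints': array([ 1.01590559e+00,  2.45776045e-01,  1.55897963e+00, -1.40168745e-05,
        1.33870348e+00, -1.74084289e-01]), 'qd': array([-0.00055386, -0.00033292,  0.00111211, -0.00055238,  0.00176572,
       -0.00021284]), 'effort': array([-2.98112072e-04, -4.15810990e+01, -3.14608848e+01,  6.85588410e-02,
        3.30106518e-02, -1.43122907e-04]), 'tool_pos': array([0.2414519 , 0.60325067, 0.40358783]), 'tool_rot': array([ 1.89253173e-01,  9.81927882e-01, -8.74373618e-04, -3.26305533e-04]), 'wrist_force': array([ 0.05842928, -0.29616543,  0.32942819]), 'ft_torque': array([-0.04861733,  0.02208669, -0.00030698]), 'finger_force': 0.0, 'width': 0.9980708534477665}
side {'fx': 484.7667563754631, 'fy': 484.7667563754631, 'cx': 314.0653974083434, 'cy': 202.00265534305393, 'origin': array([0.57671676, 1.16919621, 0.99693237]), 'attitude': array([ 0.04199445,  0.90265053, -0.42826857, -0.00667242])}
top {'fx': 516.7658962629152, 'fy': 516.7658962629152, 'cx': 329.69170656838264, 'cy': 192.0228248945435, 'origin': array([0.36616307, 0.07123369, 1.41533512]), 'attitude': array([ 0.70623352, -0.70598867,  0.03790361, -0.03711516])}
wrist {'fx': 309.70691628693146, 'fy': 309.70691628693146, 'cx': 317.4109123351419, 'cy': 199.60937598406022, 'hand_eye': array([[-3.18842685e-05, -9.67902617e-01, -2.51325533e-01,
         7.41008841e-02],
       [ 9.99999996e-01, -9.08909995e-06, -9.18605622e-05,
         5.29177208e-04],
       [ 8.66277556e-05, -2.51325535e-01,  9.67902613e-01,
         2.22571276e-02],
       [ 0.00000000e+00,  0.00000000e+00,  0.00000000e+00,
         1.00000000e+00]])}
```

View pics/top0.png

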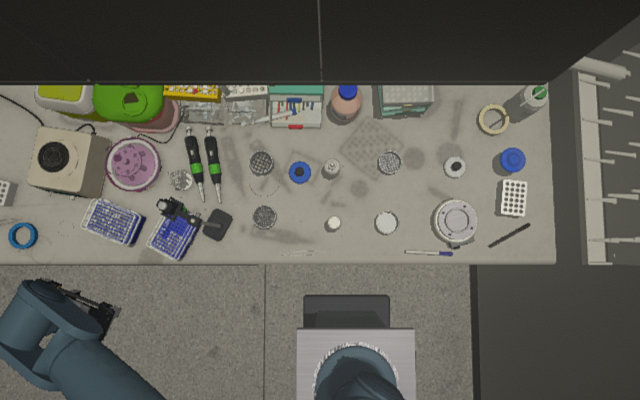

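View pics/side0.png

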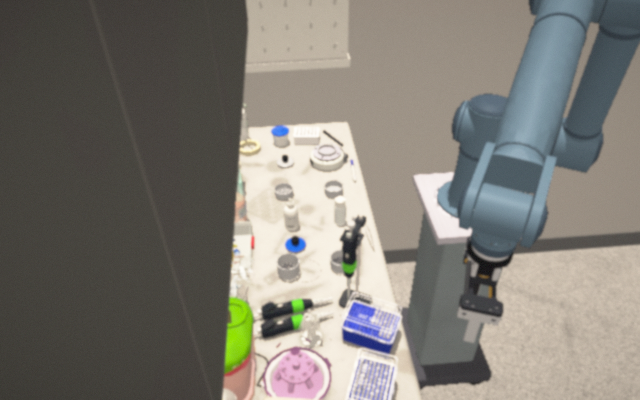

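Top view: the shaker is at (455,222). Open drums are at (386,223), (389,162), (262,162) and (264,216), and lids at (455,167) in steel and (300,172) in blue. The bottles are at (333,224) and (332,169), and the pipette stand is near (180,215). Next I'll enlarge the drums and query the networks.

```bash
cat > h.py <<'E'
import numpy as np, cv2
from scipy.spatial.transform import Rotation as R
from workcell import ctrl
def cam(name):
    c=ctrl.get_calibration(name)
    if name!="wrist": return c,R.from_quat(c["attitude"]).as_matrix(),np.array(c["origin"])
    o=ctrl.get_obs(); T=R.from_quat(o["tool_rot"]).as_matrix(); H=c["hand_eye"]
    return c,T@H[:3,:3],np.array(o["tool_pos"])+T@H[:3,3]
def pix2w(cm,name,u,v,z):
    c,A,t=cm; x=(u-c["cx"])/c["fx"]; y=(v-c["cy"])/c["fy"]
    if name=="wrist":
        r=np.hypot(x,y); s=np.sin(r)/r if r>1e-9 else 1; d=np.array([x*s,y*s,np.cos(r)])
    else: d=np.array([x,y,1.])
    d=A@d; return t+d*(z-t[2])/d[2]
def w2pix(cm,name,p):
    c,A,t=cm; q=A.T@(np.array(p)-t)
    if name=="wrist":
        h=np.hypot(q[0],q[1]); th=np.arctan2(h,q[2]); k=th/h if h>1e-9 else 1/q[2]
        return c["cx"]+c["fx"]*q[0]*k, c["cy"]+c["fy"]*q[1]*k
    return c["cx"]+c["fx"]*q[0]/q[2], c["cy"]+c["fy"]*q[1]/q[2]
E
python3 - <<'E'
from h import *
np.set_printoptions(precision=4,suppress=True)
im=ctrl.capture("top"); cm=cam("top")
for n in ["shaker","socket","pan","sieve_fine","sieve_medium","sieve_coarse","lid","serum_bottle","dropper_bottle","pipette_stand"]:
    for d in ctrl.spot_point("top",n)[:5]:
        p=cm[1]@np.array(d["position"])+cm[2]
        print(n,round(d["confidence"],2),p,np.round(w2pix(cm,"top",p)))
ts=[(386,223),(389,162),(262,162),(264,216),(455,167),(300,172)]
t=[cv2.resize(im[v-22:v+22,u-22:u+22],(264,264),interpolation=cv2.INTER_CUBIC) for u,v in ts]
cv2.imwrite("pics/crops.png",np.vstack([np.hstack(t[:3]),np.hstack(t[3:])]))
E
```

```text
shaker 0.94 [ 0.4368 -0.2693  0.0008] [454. 221.]
socket 0.89 [ 0.4425 -0.2667  0.0497] [457. 218.]
pan 0.96 [ 0.4349 -0.0837 -0.0046] [386. 222.]
sieve_fine 0.68 [ 0.599  -0.0955  0.0027] [389. 162.]
sieve_medium 0.71 [0.4443 0.2479 0.0014] [265. 218.]
sieve_coarse 0.64 [ 0.5957  0.252  -0.0006] [264. 164.]
lid 0.92 [ 0.589  -0.2727 -0.004 ] [453. 166.]
lid 0.74 [ 0.5755  0.1524 -0.0014] [300. 171.]
serum_bottle 0.77 [ 0.4262  0.0606 -0.0004] [333. 225.]
dropper_bottle 0.75 [0.5827 0.0637 0.0019] [332. 168.]
pipette_stand 0.21 [ 0.6007 -0.0959  0.001 ] [389. 162.]
```

View pics/crops.png

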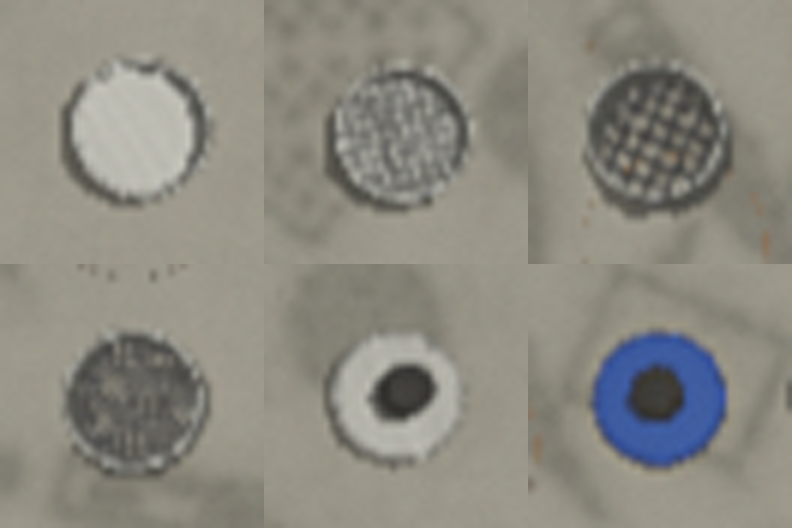

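The crops settle each piece:
- **Pan:** (386,223), closed and bright.
- **Fine:** (389,162), dense cloth.
- **Medium:** (264,216), small mesh, at the front.
- **Coarse:** (262,162), wide mesh and tallest.
- **Lid:** (455,167), steel. The blue one at (300,172) is the decoy.

Now I'll rise, square the tool and go over the pan, staying high.

```bash
python3 -m jog '[[9.4,[0,0,-4.5],-0.188],[9.4,[0,0,-4.5],-0.188],[9.4,[0,0,-4.5],-0.005],[9.4,[-2.8,-6,0],0],[9.4,[-2.8,-6,0],0],[9.4,[-2.8,-6,0],0],[9.4,[-2.8,-6,0],0],[9.4,[-2.8,-6,0],0],[9.4,[-2.8,-6,0],0]]' 30
python3 - <<'E'
from h import *
o=ctrl.get_obs();print(o["tool_pos"],R.from_quat(o["tool_rot"]).as_matrix().round(4))
E
```

```text
time: 1.82
tool_pos: [0.4001, 0.2616, 0.54]
tool_rot: [0.0, 1.0, 0.0, 0.0]
wrist_force: [0.8, -0.7, -0.2]
width: 0.997
finger_force: 0.0
[0.40012272 0.26163116 0.53995036] [[-1.e+00  4.e-04  1.e-03]
 [ 4.e-04  1.e+00  3.e-04]
 [-1.e-03  3.e-04 -1.e+00]]
```

```bash
python3 -m jog '[[9.4,[-0.4,-5.5,1],0],[9.4,[-0.5,-5.5,2],0],[9.4,[0,-5.5,2.5],0],[9.4,[0,-5.5,2.5],0],[9.4,[0,-5.5,3],0],[9.4,[0,-5.2,3],0],[9.4,[0,0,0],0],[9.4,[0,0,0],0]]' 30
cat > look.py <<'E'
import sys
from h import *
np.set_printoptions(precision=4,suppress=True)
o=ctrl.get_obs(); cm=cam("wrist"); im=ctrl.capture("wrist")
print("tool",o["tool_pos"])
if len(sys.argv)>2: cv2.imwrite("pics/%s.png"%sys.argv[2],im)
for n in sys.argv[1].split(","):
    for d in ctrl.spot_point("wrist",n)[:3]:
        p=cm[1]@np.array(d["position"])+cm[2]; print(n,round(d["confidence"],2),p,"px",np.round(w2pix(cm,"wrist",p)))
E
python3 look.py pan,sieve_fine,socket,shaker,lid w1
```

```text
time: 2.82
tool_pos: [0.4087, -0.0632, 0.4003]
tool_rot: [0.001, 1.0, 0.0, 0.0]
wrist_force: [0.6, -0.5, 0.5]
width: 0.999
finger_force: 0.0
tool [ 0.4087 -0.0632  0.4003]
pan 0.93 [ 0.432  -0.083  -0.0014] px [301. 198.]
sieve_fine 0.84 [ 0.5942 -0.0935 -0.0042] px [296. 305.]
socket 0.84 [ 0.4386 -0.2665  0.0497] px [152. 214.]
shaker 0.6 [ 0.4325 -0.2697 -0.0053] px [168. 198.]
lid 0.75 [ 0.5708  0.1528 -0.    ] px [459. 287.]
lid 0.65 [ 0.5886 -0.2731 -0.0053] px [182. 295.]
```

View pics/w1.png

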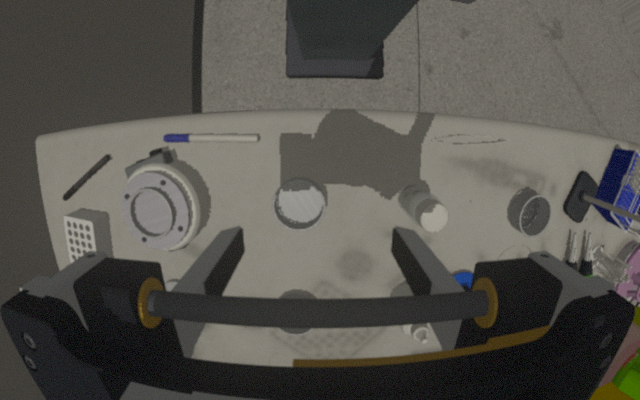

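The wrist view shows the pan at (301,203) and the socket ring at (155,213). I'll refine both by matching projected rim circles to the image edges.

```bash
cat >> h.py <<'E'
def refine(cm,name,im,xy,circles,span=0.012):
    """centre (x,y) whose projected circles [(radius,z),..] lie best on image edges"""
    g=cv2.GaussianBlur(cv2.cvtColor(im,cv2.COLOR_BGR2GRAY).astype(np.float32),(0,0),1.0)
    gx=cv2.Sobel(g,cv2.CV_32F,1,0);gy=cv2.Sobel(g,cv2.CV_32F,0,1)
    a=np.linspace(0,2*np.pi,72,endpoint=False)
    def s(x,y):
        tot=0
        for r,z in circles:
            p=np.array([w2pix(cm,name,[x+r*np.cos(t),y+r*np.sin(t),z]) for t in a],np.float32)
            d=np.roll(p,-1,0)-np.roll(p,1,0); n=np.stack([d[:,1],-d[:,0]],1); n/=np.linalg.norm(n,axis=1)[:,None]
            X=cv2.remap(gx,p[:,:1],p[:,1:],1)[:,0]; Y=cv2.remap(gy,p[:,:1],p[:,1:],1)[:,0]
            tot+=np.minimum(np.abs(X*n[:,0]+Y*n[:,1]),120).mean()
        return tot
    best=max(((s(xy[0]+i,xy[1]+j),xy[0]+i,xy[1]+j) for i in np.arange(-span,span+1e-6,.002) for j in np.arange(-span,span+1e-6,.002)))
    best=max(((s(best[1]+i,best[2]+j),best[1]+i,best[2]+j) for i in np.arange(-.002,.0021,.0005) for j in np.arange(-.002,.0021,.0005)))
    return np.round(best,4)
E
python3 - <<'E'
from h import *
ims={"top":cv2.imread("pics/top0.png"),"wrist":cv2.imread("pics/w1.png")}
T={"pan":((.433,-.083),[(.031,.032),(.029,.032)]),"socket":((.4386,-.2665),[(.033,.057),(.051,.047),(.029,.057)]),"shakerTop":((.4386,-.2665),[(.051,.047)]),
"fine":((.596,-.094),[(.031,.027)]),"medium":((.444,.248),[(.031,.037)]),"coarse":((.5957,.252),[(.031,.047)]),"lid":((.589,-.273),[(.031,.011)])}
for n,(xy,c) in T.items():
    for k in ims:
        if k=="wrist" and n in("fine","lid","coarse"): continue
        print(n,k,refine(cam(k),k,ims[k],xy,c))
E
```

```text
pan top [ 1.840537e+02  4.290000e-01 -7.550000e-02]
pan wrist [ 1.40474e+02  4.31000e-01 -8.40000e-02]
socket top [177.6162   0.4381  -0.2585]
socket wrist [202.3916   0.4351  -0.2605]
shakerTop top [67.6398  0.4341 -0.2545]
shakerTop wrist [59.3642  0.4261 -0.255 ]
fine top [73.3588  0.5965 -0.0935]
medium top [83.9981  0.445   0.243 ]
medium wrist [86.6806  0.4465  0.2415]
coarse top [87.3248  0.5887  0.256 ]
lid top [66.8351  0.588  -0.2755]
```

```bash
python3 -m jog '[[9.4,[-1.2,-1.0,3],0],[9.4,[-1.1,-1.0,4],0],[9.4,[0,0,3],0],[9.4,[0,0,0],0],[9.4,[0,0,0],0]]' 30
cat > ref.py <<'E'
import sys
from h import *
np.set_printoptions(precision=4,suppress=True)
C={"pan":[(.031,.032),(.029,.032)],"sieve_fine":[(.031,.027),(.029,.027)],"sieve_medium":[(.031,.037),(.029,.037)],"sieve_coarse":[(.031,.047),(.029,.047)],"lid":[(.031,.011)],
"socket":[(.033,.057),(.029,.057),(.051,.047)]}
o=ctrl.get_obs(); cm=cam("wrist"); im=ctrl.capture("wrist"); cv2.imwrite("pics/%s.png"%sys.argv[3],im)
print("tool",o["tool_pos"])
n,dz=sys.argv[1],float(sys.argv[2])
for d in ctrl.spot_point("wrist",n)[:3]:
    p=cm[1]@np.array(d["position"])+cm[2]; print(n,round(d["confidence"],2),p,"px",np.round(w2pix(cm,"wrist",p)),
     "refined",refine(cm,"wrist",im,p[:2],[(r,z+dz) for r,z in C[n]]))
E
python3 ref.py pan 0 w2
```

```text
time: 3.75
tool_pos: [0.4321, -0.0833, 0.3011]
tool_rot: [0.0, 1.0, -0.0, 0.001]
wrist_force: [-0.1, -0.5, 0.3]
width: 1.003
finger_force: 0.0
tool [ 0.4321 -0.0833  0.3011]
pan 0.6 [ 0.4321 -0.0835 -0.001 ] px [316. 200.] refined [94.0171  0.4306 -0.085 ]
```

View pics/w2.png

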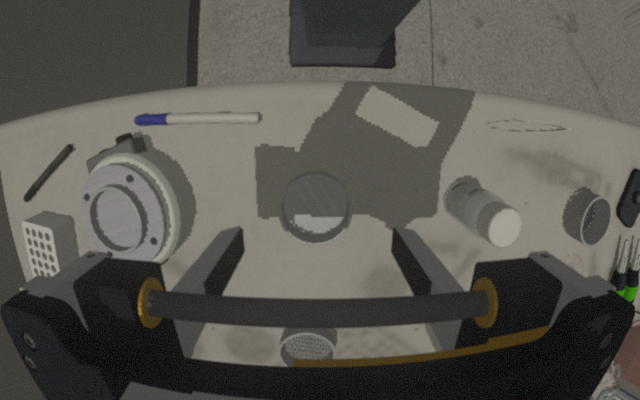

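The pan is centred between the fingers at (316,207). I'll descend and grip it.

```bash
python3 -m jog '[[9.4,[0.1,-0.1,4],0],[9.4,[0,0,3.2],0],[9.4,[0,0,2],0],[9.4,[0,0,0],0],[5.8,[0,0,0],0],[5.8,[0,0,0],0],[5.8,[0,0,0],0],[5.8,[0,0,0],0],[5.8,[0,0,0],0]]' 20
```

```text
time: 4.97
tool_pos: [0.431, -0.0846, 0.2084]
tool_rot: [0.0, 1.0, -0.0, 0.0]
wrist_force: [-1.7, 0.7, 5.9]
width: 0.666
finger_force: 20.0
```

```bash
python3 -m jog '[[5.8,[0,0,-4],0],[5.8,[0,0,-5],0],[5.8,[0,0,-5],0],[5.8,[0,-4,0],0],[5.8,[0,-4,0],0],[5.8,[0,0,0],0],[5.8,[0,0,0],0],[5.8,[0,0,0],0]]' 20
python3 ref.py socket 0 w3
python3 - <<'E'
from h import *
im=cv2.imread("pics/w3.png"); cm=cam("wrist")
for xy in [(.438,-.2665)]:
    b=refine(cm,"wrist",im,xy,[(.033,.057),(.029,.057)]);print(b)
    b2=refine(cm,"wrist",im,xy,[(.051,.047)]);print(b2)
    b3=refine(cm,"wrist",im,xy,[(.060,.04)]);print(b3)
def dr(x,y,r,z,c):
    p=np.array([w2pix(cm,"wrist",[x+r*np.cos(t),y+r*np.sin(t),z]) for t in np.linspace(0,6.28,90)])
    cv2.polylines(im,[np.int32(p*16*1)],True,c,1,cv2.LINE_AA,4)
dr(.438,-.2665,.033,.057,(0,255,0)); dr(.438,-.2665,.051,.047,(0,255,0)); dr(.438,-.2665,.029,.057,(0,255,0))
cv2.imwrite("pics/w3o.png",cv2.resize(im[120:320,40:300],(780,600)))
E
```

```text
time: 5.98
tool_pos: [0.4304, -0.1635, 0.3473]
tool_rot: [-0.0, 1.0, 0.0, -0.0]
wrist_force: [-0.1, -0.8, -1.1]
width: 0.661
finger_force: 20.0
tool [ 0.4304 -0.1635  0.3473]
socket 0.77 [ 0.4411 -0.268   0.0448] px [210. 211.] refined [179.3811   0.4351  -0.2625]
[140.5625   0.4355  -0.263 ]
[43.0472  0.432  -0.267 ]
[43.2089  0.446  -0.276 ]
```

View pics/w3o.png

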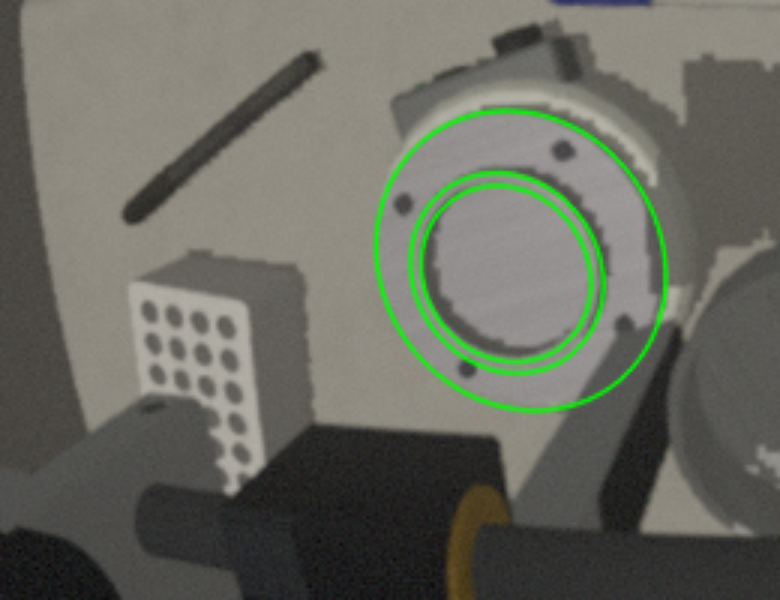

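```bash
python3 - <<'E'
from h import *
cm=cam("wrist")
P=[pix2w(cm,"wrist",40+u/3,120+v/3,.047) for u,v in [(563,150),(403,203),(467,369),(625,323)]]
print(np.round(P,4),np.mean(P,0), [np.linalg.norm(p-np.mean(P,0)) for p in P])
E
```

```text
[[ 0.4003 -0.2464  0.047 ]
 [ 0.4167 -0.3042  0.047 ]
 [ 0.4749 -0.2874  0.047 ]
 [ 0.457  -0.2295  0.047 ]] [ 0.43720717 -0.26688297  0.047     ] [np.float64(0.04220513910004782), np.float64(0.0426050369725323), np.float64(0.0428743219597926), np.float64(0.04226469127108196)]
```

The bolt holes put the socket centre at (0.437, -0.267), which agrees with the network. I'll move over it and re-check from close by.

```bash
python3 -m jog '[[5.8,[-0.3,-5.1,0],0],[5.8,[-0.3,-5.2,2],0],[5.8,[0,0,2],0],[5.8,[0,0,2.2],0],[5.8,[0,0,0],0],[5.8,[0,0,0],0],[5.8,[0,0,0],0]]' 20
python3 - <<'E'
from h import *
o=ctrl.get_obs();z=o["tool_pos"][2]-.2085;print(o["tool_pos"],z)
cm=cam("wrist");im=ctrl.capture("wrist");cv2.imwrite("pics/w4.png",im)
print("pan",refine(cm,"wrist",im,o["tool_pos"][:2],[(.031,z+.032),(.029,z+.032)],.006))
def dr(x,y,r,zz,c):
    p=np.array([w2pix(cm,"wrist",[x+r*np.cos(t),y+r*np.sin(t),zz]) for t in np.linspace(0,6.28,90)])
    cv2.polylines(im,[np.int32(p*16)],True,c,1,cv2.LINE_AA,4)
dr(.437,-.267,.051,.047,(0,255,0)); dr(*o["tool_pos"][:2],.031,z+.032,(0,0,255))
cv2.imwrite("pics/w4o.png",cv2.resize(im[60:300,190:450],(650,600)))
E
```

```text
time: 6.95
tool_pos: [0.4369, -0.2674, 0.287]
tool_rot: [0.0, 1.0, -0.001, 0.001]
wrist_force: [0.6, 0.7, -2.0]
width: 0.664
finger_force: 20.0
[ 0.43690216 -0.26742284  0.28698357] 0.07848357002963499
pan [78.4215  0.4384 -0.2669]
```

View pics/w4o.png

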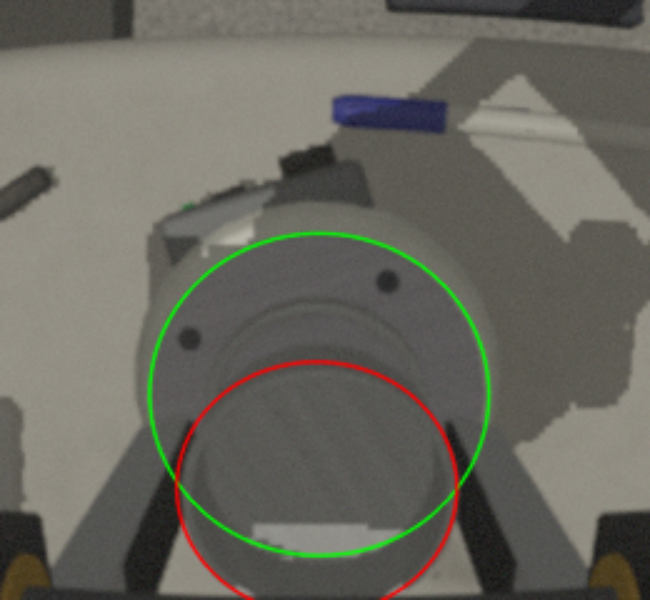

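The platform outline and the pan agree with the numbers to within about 1-2 mm. I'll lower the pan.

```bash
python3 - <<'E'
from h import *
cm=cam("wrist")
print([pix2w(cm,"wrist",190+u/2.5,60+v/2.5,.047).round(4) for u,v in [(388,281),(189,338)]])
E
python3 -m jog '[[5.8,[0,0,1.0],0],[5.8,[0,0,1.0],0],[5.8,[0,0,0.5],0],[5.8,[0,0,0.3],0],[5.8,[0,0,0],0],[5.8,[0,0,0],0]]' 20
```

```text
[array([ 0.3998, -0.247 ,  0.047 ]), array([ 0.4165, -0.3046,  0.047 ])]
time: 7.75
tool_pos: [0.4366, -0.2675, 0.2583]
tool_rot: [0.0, 1.0, 0.0, -0.0]
wrist_force: [-2.6, 2.4, 5.7]
width: 0.664
finger_force: 20.0
```

```bash
python3 -m jog '[[9.4,[0,0,0],0],[9.4,[0,0,0],0],[9.4,[0,0,0],0],[9.4,[0,0,0],0],[9.4,[0,0,-2],0],[9.4,[0,0,-4],0],[9.4,[0,0,-4],0],[9.4,[0,0,0],0]]' 20
python3 ref.py pan 0.05 w5; python3 - <<'E'
import cv2;im=cv2.imread("pics/w5.png");cv2.imwrite("pics/w5c.png",cv2.resize(im[100:340,190:450],(650,600)))
E
```

```text
time: 8.75
tool_pos: [0.4372, -0.2681, 0.3614]
tool_rot: [0.0, 1.0, -0.003, 0.003]
wrist_force: [-0.0, 0.1, -0.7]
width: 0.999
finger_force: 0.0
tool [ 0.4372 -0.2681  0.3614]
pan 0.81 [ 0.4427 -0.2613  0.0469] px [325. 201.] refined [92.0312  0.4362 -0.2668]
```

View pics/w5c.png

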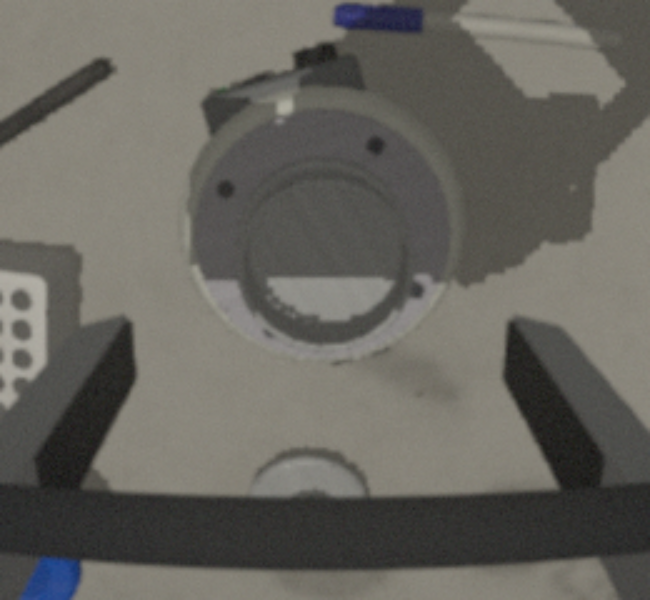

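The pan sits level in the socket. Next is the fine sieve.

```bash
python3 -m jog '[[9.4,[-3.2,3.5,0],0],[9.4,[-3.2,3.5,0],0],[9.4,[-3.2,3.5,1],0],[9.4,[-3.2,3.5,2],0],[9.4,[-3.1,3.4,3],0],[9.4,[0,0,0],0],[9.4,[0,0,0],0],[9.4,[0,0,0],0]]' 20
python3 ref.py sieve_fine 0 w6
```

```text
time: 9.85
tool_pos: [0.5953, -0.0945, 0.2983]
tool_rot: [0.001, 1.0, -0.0, 0.0]
wrist_force: [0.9, -0.4, -0.4]
width: 0.996
finger_force: 0.0
tool [ 0.5953 -0.0945  0.2983]
sieve_fine 0.65 [ 0.5961  0.2523 -0.0049] px [588. 200.] refined [56.1978  0.5926  0.2383]
sieve_fine 0.58 [ 0.5866 -0.2704 -0.0077] px [148. 192.] refined [95.9802  0.5806 -0.2579]
sieve_fine 0.55 [ 0.5962 -0.0957 -0.0025] px [315. 202.] refined [89.1444  0.5947 -0.0947]
```

```bash
python3 -m jog '[[9.4,[0,0,4],0],[9.4,[0,0,3.2],0],[9.4,[0,0,1.8],0],[9.4,[0,0,0],0],[5.8,[0,0,0],0],[5.8,[0,0,0],0],[5.8,[0,0,0],0],[5.8,[0,0,0],0],[5.8,[0,0,0],0]]' 20
python3 - <<'E'
from workcell import ctrl
print(ctrl.get_obs()["tool_pos"])
E
```

```text
time: 11.08
tool_pos: [0.5959, -0.0936, 0.2085]
tool_rot: [0.0, 1.0, -0.0, 0.0]
wrist_force: [-0.5, 0.2, 4.6]
width: 0.665
finger_force: 20.0
[ 0.59591462 -0.09362854  0.20845386]
```

```bash
python3 -m jog '[[5.8,[0,0,-4],0],[5.8,[0,0,-5],0],[5.8,[0,0,-4],0],[5.8,[3.2,-3.5,0],0],[5.8,[3.2,-3.5,0],0],[5.8,[3.2,-3.5,0],0],[5.8,[3.2,-3.5,0],0],[5.8,[3.1,-3.4,0],0],[5.8,[0,0,2],0],[5.8,[0,0,1.5],0],[5.8,[0,0,0],0],[5.8,[0,0,0],0]]' 20
python3 - <<'E'
from h import *
o=ctrl.get_obs();z=o["tool_pos"][2]-.2085;print(o["tool_pos"],z)
cm=cam("wrist");im=ctrl.capture("wrist");cv2.imwrite("pics/w7.png",im)
print("held",refine(cm,"wrist",im,o["tool_pos"][:2],[(.031,z+.027),(.029,z+.027)],.006))
E
```

```text
time: 12.58
tool_pos: [0.4369, -0.2671, 0.303]
tool_rot: [-0.0, 1.0, -0.0, 0.0]
wrist_force: [0.4, 0.3, -0.3]
width: 0.666
finger_force: 20.0
[ 0.43691416 -0.26710055  0.30297897] 0.09447897228357541
held [102.674    0.4374  -0.2661]
```

Well aligned, so I'll lower 19.5 mm to nest it.

```bash
python3 -m jog '[[5.8,[0,0,0.7],0],[5.8,[0,0,0.7],0],[5.8,[0,0,0.4],0],[5.8,[0,0,0.2],0],[5.8,[0,0,0],0],[5.8,[0,0,0],0]]' 20
python3 - <<'E'
from workcell import ctrl
print(ctrl.get_obs()["tool_pos"])
E
```

```text
time: 13.38
tool_pos: [0.4366, -0.2675, 0.2834]
tool_rot: [0.0, 1.0, 0.0, -0.0]
wrist_force: [-2.8, 3.0, 5.1]
width: 0.662
finger_force: 20.0
[ 0.43655964 -0.26745044  0.28335732]
```

```bash
python3 -m jog '[[9.4,[0,0,0],0],[9.4,[0,0,0],0],[9.4,[0,0,0],0],[9.4,[0,0,0],0],[9.4,[0,0,-2],0],[9.4,[0,0,-4],0],[9.4,[0,0,-4],0],[9.4,[0,0,0],0]]' 20
python3 ref.py sieve_fine 0.075 w8
python3 -m jog '[[9.4,[0,5.5,0],0],[9.4,[0,5.5,0],0],[9.4,[0,5.5,0],0],[9.4,[0,5.5,0],0],[9.4,[0,5.5,0],0],[9.4,[0,5.5,0],0],[9.4,[0,5.5,0],0],[9.4,[0,5.5,0],0],[9.4,[-0.8,5.5,2],0],[9.4,[0,1.8,3],0],[9.4,[0,0,0],0],[9.4,[0,0,0],0]]' 20
python3 ref.py sieve_medium 0 w9
```

```text
time: 14.38
tool_pos: [0.4371, -0.268, 0.3864]
tool_rot: [0.0, 1.0, -0.003, 0.003]
wrist_force: [-0.5, 0.2, -1.0]
width: 1.001
finger_force: 0.0
tool [ 0.4371 -0.268   0.3864]
sieve_fine 0.94 [ 0.436  -0.2682  0.0682] px [318. 194.] refined [102.2912   0.4355  -0.2672]
time: 15.98
tool_pos: [0.4449, 0.245, 0.3325]
tool_rot: [0.001, 1.0, -0.0, -0.0]
wrist_force: [-0.3, 0.5, 0.6]
width: 0.998
finger_force: 0.0
tool [0.4449 0.245  0.3325]
sieve_medium 0.64 [0.4506 0.2437 0.0042] px [315. 200.] refined [110.2448   0.4461   0.2457]
```

View pics/w8.png

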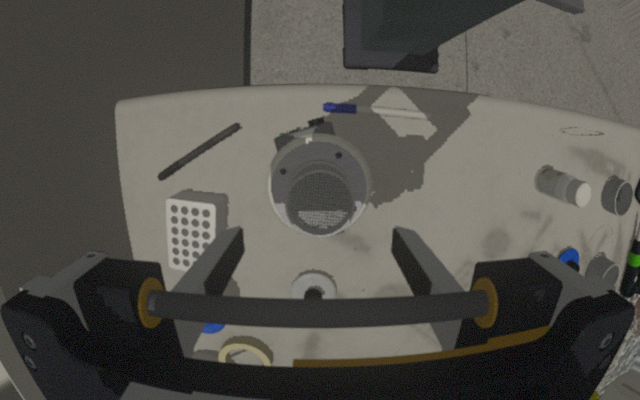

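View pics/w9.png

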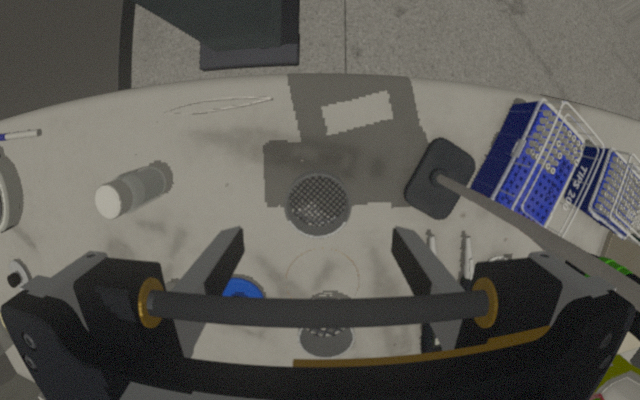

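Picture w8 shows the fine sieve in the tower at (318,205), round and level. In w9 the medium sieve (finer mesh, front) is at (318,204). The coarse sieve is behind at (327,335) and the stand is to the right at (440,178), clear of the gripper.

```bash
python3 -m jog '[[8.4,[-0.1,0.05,4],0],[8.4,[0,0,4],0],[8.4,[0,0,2.5],0],[8.4,[0,0,1.6],0],[8.4,[0,0,0],0],[5.8,[0,0,0],0],[5.8,[0,0,0],0],[5.8,[0,0,0],0],[5.8,[0,0,0],0],[5.8,[0,0,0],0]]' 20
python3 - <<'E'
from workcell import ctrl
print(ctrl.get_obs()["tool_pos"])
E
```

```text
time: 17.32
tool_pos: [0.4464, 0.2463, 0.2127]
tool_rot: [0.0, 1.0, 0.0, 0.001]
wrist_force: [-0.2, -1.3, 6.2]
width: 0.649
finger_force: 19.9
[0.44637917 0.24625448 0.2127163 ]
```

```bash
python3 -m jog '[[5.8,[0,0,-4],0],[5.8,[0,0,-6],0],[5.8,[0,0,-6],0],[5.8,[0,-5.5,0],0],[5.8,[0,-5.5,0],0],[5.8,[0,-5.5,0],0],[5.8,[0,-5.5,0],0],[5.8,[0,-5.5,0],0],[5.8,[0.4,-5.5,0],0],[5.8,[0.5,-5.5,0],0],[5.8,[0,-5.5,0],0],[5.8,[0,-5.5,0],0]]' 20
python3 -m jog '[[5.8,[0,-1.8,0],0],[5.8,[0,0,0],0],[5.8,[0,0,2],0],[5.8,[0,0,2],0],[5.8,[0,0,0],0],[5.8,[0,0,0],0]]' 20
python3 - <<'E'
from h import *
o=ctrl.get_obs();z=o["tool_pos"][2]-.2127;print(o["tool_pos"],z)
cm=cam("wrist");im=ctrl.capture("wrist");cv2.imwrite("pics/w10.png",im)
print("held",refine(cm,"wrist",im,o["tool_pos"][:2],[(.031,z+.037),(.029,z+.037)],.006))
E
```

```text
time: 18.82
tool_pos: [0.436, -0.2505, 0.3714]
tool_rot: [0.001, 1.0, 0.0, -0.0]
wrist_force: [0.1, 0.1, -1.4]
width: 0.651
finger_force: 19.8
time: 19.58
tool_pos: [0.4368, -0.266, 0.3325]
tool_rot: [-0.0, 1.0, -0.0, 0.0]
wrist_force: [-0.8, 0.1, -0.1]
width: 0.645
finger_force: 19.8
[ 0.43684066 -0.2659955   0.33245733] 0.11975732689344687
held [95.831   0.4383 -0.2655]
```

```bash
python3 - <<'E'
from h import *
im=cv2.imread("pics/w10.png");cm=cam("wrist");o=ctrl.get_obs();z=o["tool_pos"][2]-.2127
def dr(x,y,r,zz,c):
    p=np.array([w2pix(cm,"wrist",[x+r*np.cos(t),y+r*np.sin(t),zz]) for t in np.linspace(0,6.28,90)])
    cv2.polylines(im,[np.int32(p*16)],True,c,1,cv2.LINE_AA,4)
dr(*o["tool_pos"][:2],.031,z+.037,(0,0,255))
dr(.437,-.267,.051,.047,(0,255,0))
cv2.imwrite("pics/w10o.png",cv2.resize(im[100:340,190:450],(650,600)))
E
```

```text
(no output)
```

View pics/w10o.png

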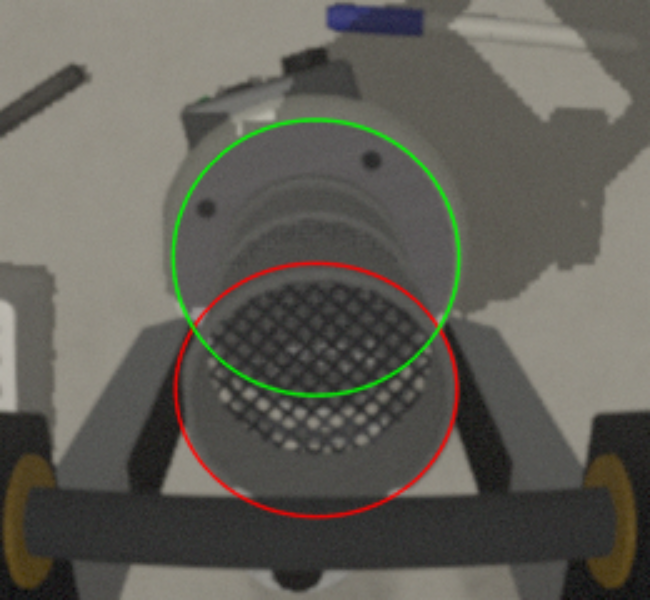

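The mesh pitch scales to about 4.4 mm, so this is the medium sieve. It is centred over the tower, so I'll lower it.

```bash
python3 -m jog '[[5.8,[0,-0.1,0.8],0],[5.8,[0,0,0.8],0],[5.8,[0,0,0.5],0],[5.8,[0,0,0.3],0],[5.8,[0,0,0.1],0],[5.8,[0,0,0],0],[5.8,[0,0,0],0]]' 20
python3 - <<'E'
from workcell import ctrl
print(ctrl.get_obs()["tool_pos"])
E
```

```text
time: 20.5
tool_pos: [0.4366, -0.268, 0.3076]
tool_rot: [0.0, 1.0, 0.0, -0.0]
wrist_force: [-1.9, 2.0, 5.7]
width: 0.651
finger_force: 19.9
[ 0.43659638 -0.26801214  0.30764435]
```

```bash
python3 -m jog '[[9.4,[0,0,0],0],[9.4,[0,0,0],0],[9.4,[0,0,0],0],[9.4,[0,0,0],0],[9.4,[0,0,-2],0],[9.4,[0,0,-4],0],[9.4,[0,0,-3],0],[9.4,[0,0,0],0]]' 20
python3 ref.py sieve_medium 0.095 w11
python3 -m jog '[[9.4,[-1.6,5.2,0],0],[9.4,[-1.6,5.2,0],0],[9.4,[-1.6,5.2,0],0],[9.4,[-1.6,5.2,0],0],[9.4,[-1.6,5.2,0],0],[9.4,[-1.6,5.2,0],0],[9.4,[-1.6,5.2,0],0],[9.4,[-1.6,5.2,0],0],[9.4,[-1.6,5.2,2],0],[7.6,[-1.5,5.2,3],0],[7.6,[0,0,2],0],[7.6,[0,0,0],0]]' 20
python3 -m jog '[[7.6,[0,0,0],0],[7.6,[0,0,0],0]]'
python3 ref.py sieve_coarse 0 w12; python3 - <<'E'
import cv2,numpy as np
a=cv2.imread("pics/w11.png")[120:320,190:450];b=cv2.imread("pics/w12.png")[120:320,190:450]
cv2.imwrite("pics/w1112.png",cv2.resize(np.hstack([a,b]),(780,300)))
E
```

```text
time: 21.5
tool_pos: [0.4369, -0.2683, 0.3993]
tool_rot: [0.0, 1.0, -0.002, 0.002]
wrist_force: [0.7, -0.4, -0.5]
width: 1.003
finger_force: 0.0
tool [ 0.4369 -0.2683  0.3993]
sieve_medium 0.69 [ 0.4374 -0.2656  0.0965] px [321. 200.] refined [115.3479   0.4359  -0.2676]
time: 23.1
tool_pos: [0.5948, 0.2515, 0.3226]
tool_rot: [0.0, 1.0, -0.001, -0.004]
wrist_force: [0.4, -0.8, -0.6]
width: 0.805
finger_force: 0.0
time: 23.35
tool_pos: [0.5963, 0.251, 0.3283]
tool_rot: [0.001, 1.0, 0.0, 0.001]
wrist_force: [0.1, 0.1, 1.2]
width: 0.81
finger_force: 0.0
tool [0.5963 0.251  0.3283]
```

View pics/w1112.png

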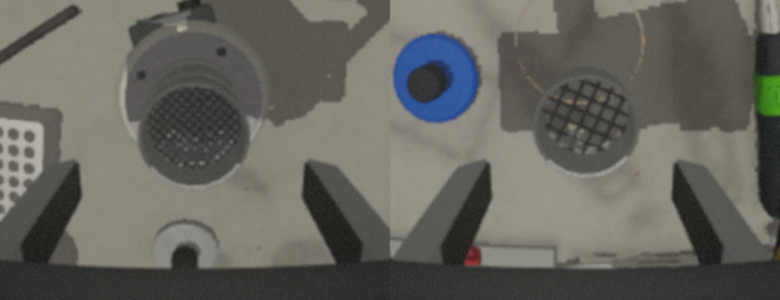

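Left: the medium sieve is nested and level at (193,130). Right: the coarse sieve (wide mesh) is at (587,122), with the blue lid at (437,77) clear of the finger.

```bash
python3 - <<'E'
from h import *
cm=cam("wrist");im=cv2.imread("pics/w12.png")
for c in ([(.031,.047),(.029,.047)],[(.031,.047)],[(.029,.047)]): print(refine(cm,"wrist",im,(.594,.252),c))
E
python3 ref.py sieve_coarse 0 w13
```

```text
[101.2012   0.593    0.2545]
[55.1501  0.592   0.255 ]
[60.7643  0.595   0.2545]
tool [0.5962 0.2513 0.3281]
sieve_coarse 0.89 [ 0.5977  0.2522 -0.0005] px [317. 195.] refined [102.1302   0.5932   0.2542]
```

```bash
python3 -m jog '[[7.6,[0.15,0.2,4],0],[7.6,[0,0,3],0],[7.6,[0,0,2.2],0],[7.6,[0,0,1.7],0],[7.6,[0,0,0],0],[5.8,[0,0,0],0],[5.8,[0,0,0],0],[5.8,[0,0,0],0],[5.8,[0,0,0],0]]' 20
python3 - <<'E'
from workcell import ctrl
print(ctrl.get_obs()["tool_pos"])
E
```

```text
time: 24.68
tool_pos: [0.595, 0.2541, 0.2191]
tool_rot: [0.0, 1.0, 0.0, 0.001]
wrist_force: [-1.4, 0.2, 5.2]
width: 0.65
finger_force: 19.8
[0.59495456 0.25413291 0.21906626]
```

```bash
python3 -m jog '[[5.8,[0,0,-5],0],[5.8,[0,0,-6],0],[5.8,[1.5,-5.2,-6],0],[5.8,[1.6,-5.2,0],0],[5.8,[1.6,-5.2,0],0],[5.8,[1.6,-5.2,0],0],[5.8,[1.6,-5.2,0],0],[5.8,[1.6,-5.2,0],0],[5.8,[1.6,-5.2,0],0],[5.8,[1.6,-5.2,0],0],[5.8,[1.6,-5.2,0],0],[5.8,[1.6,-5.3,0],0]]' 20
python3 -m jog '[[5.8,[0,0,0],0],[5.8,[0,0,0],0],[5.8,[0,0,1],0],[5.8,[0,0,0.8],0],[5.8,[0,0,0],0],[5.8,[0,0,0],0]]' 20
python3 - <<'E'
from h import *
o=ctrl.get_obs();z=o["tool_pos"][2]-.2191;print(o["tool_pos"],z)
cm=cam("wrist");im=ctrl.capture("wrist");cv2.imwrite("pics/w14.png",im)
print("held",refine(cm,"wrist",im,o["tool_pos"][:2],[(.031,z+.047),(.029,z+.047)],.006))
E
```

```text
time: 26.18
tool_pos: [0.4373, -0.2564, 0.3737]
tool_rot: [0.0, 1.0, 0.0, -0.0]
wrist_force: [1.6, -0.1, -1.6]
width: 0.654
finger_force: 19.8
time: 26.92
tool_pos: [0.4385, -0.2548, 0.3561]
tool_rot: [0.0, 1.0, -0.0, -0.0]
wrist_force: [-0.3, 0.2, -1.5]
width: 0.653
finger_force: 19.8
[ 0.43854899 -0.25484412  0.35612766] 0.13702765823376775
held [90.7512  0.4385 -0.2538]
```

It stopped 12 mm short in y because of the speed limit, and it is still above the tower. I'll correct that.

```bash
python3 -m jog '[[5.8,[0,0,-0.6],0],[5.8,[0.1,-0.6,0],0],[5.8,[0.1,-0.65,0],0],[5.8,[0,0,0],0],[5.8,[0,0,0],0],[5.8,[0,0,0],0]]' 20
python3 - <<'E'
from h import *
o=ctrl.get_obs();z=o["tool_pos"][2]-.2191;print(o["tool_pos"],z)
cm=cam("wrist");im=ctrl.capture("wrist");cv2.imwrite("pics/w15.png",im)
print("held",refine(cm,"wrist",im,o["tool_pos"][:2],[(.031,z+.047),(.029,z+.047)],.006))
E
```

```text
time: 27.72
tool_pos: [0.4363, -0.2675, 0.362]
tool_rot: [0.0, 1.0, 0.0, -0.0]
wrist_force: [-0.2, 0.1, -0.7]
width: 0.649
finger_force: 19.8
[ 0.43633602 -0.26753986  0.36203526] 0.14293526286084032
held [89.9262  0.4358 -0.267 ]
```

Now lower 18 mm.

```bash
python3 -m jog '[[5.8,[0,0,0.6],0],[5.8,[0,0,0.6],0],[5.8,[0,0,0.4],0],[5.8,[0,0,0.2],0],[5.8,[0,0,0],0],[5.8,[0,0,0],0]]' 20
python3 - <<'E'
from workcell import ctrl
print(ctrl.get_obs()["tool_pos"])
E
```

```text
time: 28.52
tool_pos: [0.4364, -0.2676, 0.3442]
tool_rot: [0.0, 1.0, -0.0, 0.0]
wrist_force: [1.1, -0.0, -1.3]
width: 0.652
finger_force: 19.8
[ 0.43636122 -0.26762715  0.34415198]
```

The sieve is at the seat height but shows no contact force yet, so I'll ease it down a little more.

```bash
python3 -m jog '[[5.8,[0,0,0.1],0],[5.8,[0,0,0.1],0],[5.8,[0,0,0],0],[5.8,[0,0,0],0]]' 20
python3 - <<'E'
from workcell import ctrl
o=ctrl.get_obs();print(o["tool_pos"],o["wrist_force"])
E
```

```text
time: 29.02
tool_pos: [0.4366, -0.2677, 0.3439]
tool_rot: [0.0, 1.0, -0.0, 0.0]
wrist_force: [-2.8, 2.8, 8.8]
width: 0.653
finger_force: 19.9
[ 0.43660007 -0.26773844  0.34386556] [-2.79311891  2.75403349  8.75980856]
```

```bash
python3 -m jog '[[9.4,[0,0,0],0],[9.4,[0,0,0],0],[9.4,[0,0,0],0],[9.4,[0,0,0],0],[9.4,[0,0,-2],0],[9.4,[0,0,-4],0],[9.4,[0,0,0],0],[9.4,[0,0,0],0]]' 20
python3 ref.py sieve_coarse 0.125 w16
python3 -m jog '[[9.4,[-3.5,0,0],0],[9.4,[-4,0,0],0],[9.4,[-4,-0.5,2],0],[9.4,[-3.7,0,3],0],[6,[0,0,2.5],0],[6,[0,0,0],0],[6,[0,0,0],0],[6,[0,0,0],0]]' 20
python3 ref.py lid 0 w17
python3 - <<'E'
import cv2,numpy as np
a=cv2.imread("pics/w16.png")[80:340,180:460];b=cv2.imread("pics/w17.png")[80:340,180:460]
cv2.imwrite("pics/w1617.png",cv2.resize(np.hstack([a,b]),(796,370)))
E
```

```text
time: 30.02
tool_pos: [0.4362, -0.2674, 0.4013]
tool_rot: [0.0, 1.0, 0.0, -0.0]
wrist_force: [-1.1, -0.8, 0.3]
width: 1.002
finger_force: 0.0
tool [ 0.4362 -0.2674  0.4013]
sieve_coarse 0.81 [ 0.4367 -0.2678  0.1243] px [316. 209.] refined [126.5085   0.4357  -0.2668]
time: 31.12
tool_pos: [0.5884, -0.273, 0.3288]
tool_rot: [0.001, 1.0, -0.001, 0.001]
wrist_force: [0.3, 0.5, 0.8]
width: 0.646
finger_force: 0.0
tool [ 0.5884 -0.273   0.3288]
lid 0.79 [ 0.5697  0.1545 -0.0016] px [609. 183.] refined [67.1154  0.5702  0.141 ]
lid 0.75 [ 0.5892 -0.2737 -0.009 ] px [316. 192.] refined [17.893   0.5782 -0.2607]
```

View pics/w1617.png

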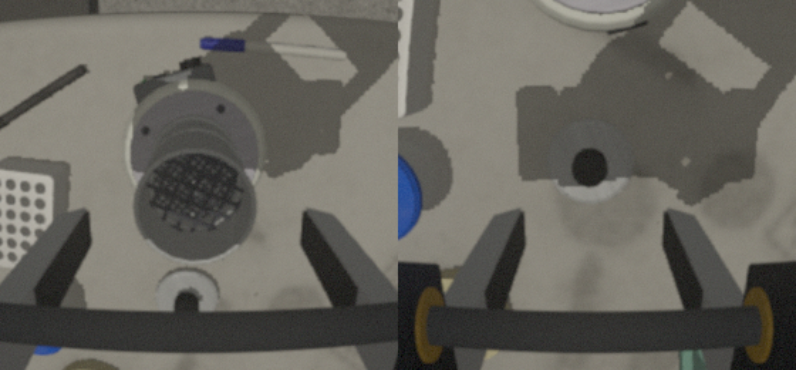

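The coarse sieve is nested. The steel lid's black knob is at (590,168) in the crop; I'll locate it from its dark blob.

```bash
python3 - <<'E'
from h import *
cm=cam("wrist");im=cv2.imread("pics/w17.png");g=cv2.cvtColor(im,cv2.COLOR_BGR2GRAY)
m=np.zeros_like(g);m[175:220,295:335]=(g[175:220,295:335]<45)
y,x=np.nonzero(m);print(len(x),x.min(),x.max(),y.min(),y.max(),x.mean(),y.mean())
print(pix2w(cm,"wrist",x.mean(),y.mean(),.028))
print(refine(cm,"wrist",im,(.588,-.273),[(.012,.032)],.008),refine(cm,"wrist",im,(.588,-.273),[(.031,.011),(.012,.032)],.008))
E
```

```text
475 303 326 185 209 314.44631578947366 197.21684210526317
[ 0.58506488 -0.27515106  0.028     ]
[107.5983   0.584   -0.275 ] [123.0764   0.584   -0.275 ]
```

```bash
python3 -m jog '[[6,[0.25,-0.2,4],0],[6,[0,0,3.5],0],[6,[0,0,2.5],0],[6,[0,0,1.5],0],[6,[0,0,0],0],[6,[0,0,0],0]]' 20
python3 - <<'E'
from h import *
o=ctrl.get_obs();print(o["tool_pos"],o["wrist_force"])
cm=cam("wrist");im=ctrl.capture("wrist");cv2.imwrite("pics/w18.png",im)
for c in ([(.012,.032)],[(.031,.011)],[(.031,.011),(.012,.032)]): print(refine(cm,"wrist",im,(.586,-.275),c,.008))
E
```

```text
time: 31.98
tool_pos: [0.5864, -0.2751, 0.2136]
tool_rot: [0.0, 1.0, -0.001, 0.001]
wrist_force: [0.5, 0.4, -0.1]
width: 0.633
finger_force: 0.0
[ 0.58636275 -0.27506858  0.21359718] [ 0.53098361  0.37777743 -0.06220595]
[87.4847  0.5835 -0.275 ]
[31.4503  0.5835 -0.2745]
[117.6825   0.5835  -0.275 ]
```

```bash
python3 -m jog '[[6,[0.2,0,0],0],[6,[0,0,0],0],[1.8,[0,0,0],0],[1.8,[0,0,0],0],[1.8,[0,0,0],0],[1.8,[0,0,0],0],[1.8,[0,0,0],0],[1.8,[0,0,0],0]]' 25
python3 -m jog '[[1.8,[0,0,-4],0],[1.8,[0,0,-5],0],[1.8,[0,0,-5],0],[1.8,[0,0,-4.5],0],[1.8,[0,0,0],0],[1.8,[0,0,0],0]]' 25
python3 - <<'E'
from h import *
o=ctrl.get_obs();print(o["tool_pos"],o["width"])
z=o["tool_pos"][2]-.2136
cm=cam("wrist");im=ctrl.capture("wrist");cv2.imwrite("pics/w19.png",im)
for c in ([(.012,z+.032)],[(.031,z+.011)]): print(refine(cm,"wrist",im,o["tool_pos"][:2],c,.008))
E
```

```text
time: 33.02
tool_pos: [0.5839, -0.2747, 0.2121]
tool_rot: [0.0, 1.0, -0.0, 0.0]
wrist_force: [-0.3, -0.1, -0.1]
width: 0.247
finger_force: 25.0
time: 33.78
tool_pos: [0.5835, -0.2745, 0.3955]
tool_rot: [0.0, 1.0, 0.001, -0.001]
wrist_force: [0.2, 0.4, -2.3]
width: 0.249
finger_force: 25.0
[ 0.58351625 -0.27448768  0.39545944] 0.24859172944840044
[47.7751  0.585  -0.2765]
[51.4385  0.5855 -0.2735]
```

The lid is in hand. I'll move it over the tower.

```bash
python3 -m jog '[[1.8,[0,0,-1],0],[1.8,[2.5,0.2,0],0],[1.8,[3.5,0.2,0],0],[1.8,[3.5,0.2,0],0],[1.8,[3,0.15,0],0],[1.8,[2.1,0,0],0],[1.8,[0,0,0],0],[1.8,[0,0,0],0],[1.8,[0,0,0],0],[1.8,[0,0,0],0]]' 25
python3 - <<'E'
from h import *
o=ctrl.get_obs();print(o["tool_pos"],o["width"])
z=o["tool_pos"][2]-.2121
cm=cam("wrist");im=ctrl.capture("wrist");cv2.imwrite("pics/w20.png",im)
for c in ([(.012,z+.032)],[(.031,z+.011)]): print(refine(cm,"wrist",im,o["tool_pos"][:2],c,.008))
cv2.imwrite("pics/w20c.png",cv2.resize(im[100:340,190:450],(650,600)))
E
```

```text
time: 35.08
tool_pos: [0.4383, -0.2671, 0.407]
tool_rot: [0.0, 1.0, 0.0, -0.0]
wrist_force: [-0.8, 1.0, -0.8]
width: 0.247
finger_force: 25.0
[ 0.43832547 -0.26708626  0.40700995] 0.2472882849880773
[48.8235  0.4393 -0.2686]
[41.8221  0.4313 -0.2691]
```

View pics/w20c.png

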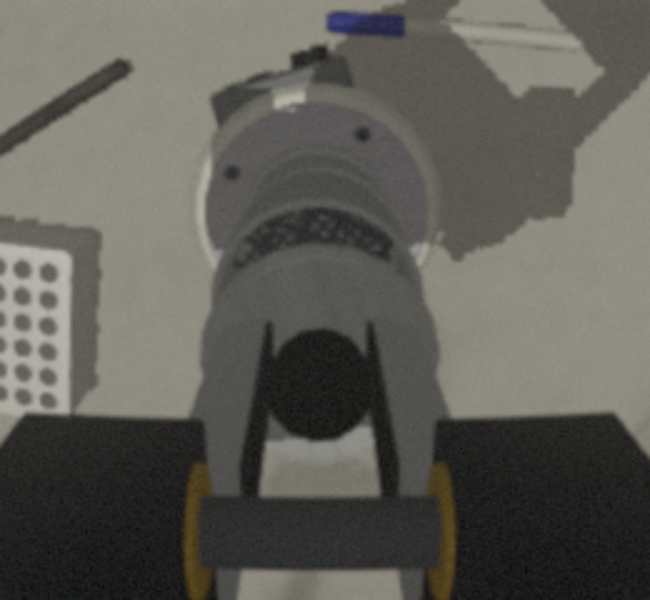

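The lid is held level at (320,385) in the crop and centred laterally over the tower. I'll lower it.

```bash
python3 -m jog '[[1.8,[0.15,0,0.8],0],[1.8,[0,0,0.6],0],[1.8,[0,0,0.6],0],[1.8,[0,0,0.5],0],[1.8,[0,0,0.3],0],[1.8,[0,0,0.2],0],[1.8,[0,0,0.1],0],[1.8,[0,0,0],0],[1.8,[0,0,0],0]]' 25
python3 - <<'E'
from workcell import ctrl
o=ctrl.get_obs();print(o["tool_pos"],o["wrist_force"])
E
```

```text
time: 36.25
tool_pos: [0.4365, -0.2672, 0.3768]
tool_rot: [0.0, 1.0, -0.0, 0.0]
wrist_force: [-1.6, 1.5, 4.2]
width: 0.244
finger_force: 25.0
[ 0.43648722 -0.26721165  0.37683014] [-1.59541108  1.49710309  4.182963  ]
```

Seated at the expected height with contact force. I'll release, rise and inspect.

```bash
python3 -m jog '[[6,[0,0,0],0],[6,[0,0,0],0],[6,[0,0,0],0],[6,[0,0,0],0],[6,[0,0,-2],0],[6,[0,0,-4],0],[6,[0,0,-4],0],[6,[0,0,0],0],[6,[0,0,0],0]]' 25
python3 ref.py lid 0.165 w21
python3 - <<'E'
from h import *
a=cv2.imread("pics/w21.png")[80:320,180:460]; s=ctrl.capture("side")[110:230,240:380]
cv2.imwrite("pics/fin.png",np.hstack([cv2.resize(a,(400,343)),cv2.resize(s,(400,343))]))
E
```

```text
time: 37.38
tool_pos: [0.4362, -0.267, 0.4751]
tool_rot: [0.0, 1.0, 0.001, -0.0]
wrist_force: [-0.5, 0.1, 0.6]
width: 0.643
finger_force: 0.0
tool [ 0.4362 -0.267   0.4751]
lid 0.83 [ 0.4407 -0.2661  0.1596] px [317. 202.] refined [53.0381  0.4347 -0.2666]
lid 0.68 [ 0.5716  0.1521 -0.    ] px [534. 246.] refined [45.7883  0.5586  0.1626]
```

View pics/fin.png

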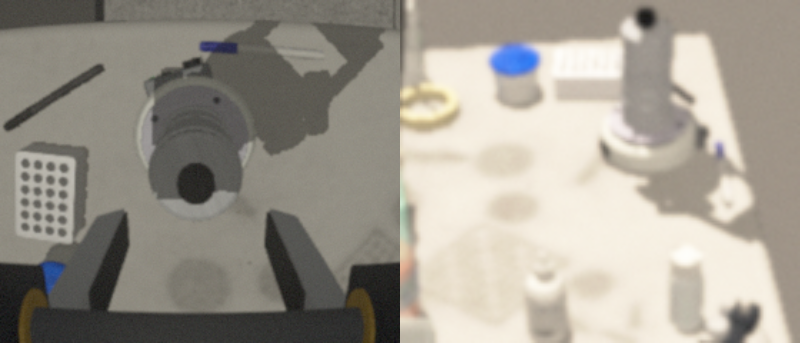

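The wrist view shows the lid level and centred at (195,180). The side view shows a straight tower at (647,80) and both bottles standing. I'll hand in.

```bash
python3 -c "
from workcell import ctrl
print(ctrl.hand_in())"
```

```text
the job is handed in; nothing more can be done
None
```

I built the sieve tower (pan, fine, medium, coarse, lid) and handed it in at about 37 s; it looks straight with both bottles standing, but the hand-in gave no verdict.

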